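# Put a mixed handful of bench items away in their holders

### The arm

A 7-joint arm with a two-finger parallel gripper is mounted at the origin on a cart in front of the work surface, level with it; the furniture and walls round the work are solid. World frame = base frame: x ahead of the robot, y to its left, z up, the work surface at z = 0. Lengths are in mm, angles in rad, forces in N, time in s.
With the tool pointing down it reaches from about 400 to 875 mm from the base axis. Payload 4.4 kg.
Tool frame: the origin (TCP) lies on the mounting face of the last link; the fingertips stand 173 mm ahead of it and the grasp point (between the pads) lies 155 mm ahead of it; z points along the fingers, y is the line along which they close (so a half turn about z gives the same grasp; the last joint's range is limited). The gripper opens to 85 mm and grips with 20 to 120 N. Pads are 22 mm wide; open, the fingers measure 114 mm over their backs; the gripper's body (76 mm by 85 mm) begins 54 mm behind the grasp point. The pads swing forward as they close: fully open they stand 13 mm farther back than shut.
Start: joints at [-1.388, 0.628, 0.038, 1.517, -0.027, 0.996, -0.02], TCP at [160.037, 630.003, 404.713] pointing down, gripper open.
Joint ranges: [-3.06, 3.06], [-0.37, 2.12], [-1.25, 1.32], [0.18, 2.47], [-1.1, 4.24], [0.23, 1.98], [-2.94, 2.94]. Speed limits (rad/s): [2.57, 2.57, 3.14, 3.14, 3.14, 3.14, 3.14].

### API

Orientations are given as [roll, pitch, yaw] about the fixed x, y, z axes, in that order (R = Rz(yaw) Ry(pitch) Rx(roll)).
In Python, from cell import * gives the robot as it stands. The module is installed in compiled form; this text tells all that it offers.
- The arm moves only by the tool jog_arm, never from a script. Its argument "steps" is a list of rows, each a list of 7 numbers: the opening, from -1 (shut) to 1 (fully open), so that 0 is half open, then the shift along the tool's x, y, z as a fraction of full scale, then the turn, a rotation vector about the tool's x, y, z as a fraction of full scale. A call has 1 to 10 rows; each row shifts and turns the commanded pose from where the row before left it, along the tool's axes as they then stand; what a row does not reach is not made up. Full scale, the value 1, is 500 mm for a shift and 2 rad for a turn. A row lasts 1/8 s, in which the tool goes at most 62.5 mm and 10.7 degrees, less where a joint would pass 70% of its speed; a pose out of reach is approached as far as the arm can. A call with a number of a shift or a turn outside -1 to 1 is refused whole. A call with a gripper value outside its range is refused whole. The fingers move at their own pace and stop on an object; the grip force is fixed at half the most. Time passes only in rows, so rows that do not move let the fingers close. It gives the time, the measured TCP pose, the force, the opening and the grip force at its end, in the units of the state.
- read_state(): the state, without advancing time (a new reading comes with each control period).
- get_image(name): name is "scene" or "top"; returns a dict with "pixels" (400x640x3 uint8, red, green, blue), "depth" (400x640 float32, mm along the optical axis (not along the pixel's ray), 0 where there is no reading), "vertical_fov" (degrees; the focal length in pixels is half the picture's height over the tangent of half this angle, whatever the lens; pixels are square), "cx", "cy" (the principal point, pixels), "k1" (the pictures are not rectified: a ray, as slopes to the right and down, at radius r is drawn at 1 + k1 r^2 times it, then the intrinsics apply), "R" (3x3) and "t" (3): a world point X has camera coordinates R X + t. Camera axes: x right, y down, z forward; pixel columns grow to the right and rows downward; lengths in mm; the calibration is good to about 2 mm. A picture is of the moment at which its call begins.
- finish_job(): hands the job in; it is judged then, once.
The state is a dict: "clock": time; "qpos": joint angles; "qd": joint speeds; "tau": joint torques, N m; "eef_pos": TCP position; "tool_rot": TCP orientation; "force": force on the tool from outside, world axes, zero at the start; "torque": the same for the moment, N m; "width": finger opening in mm; "gripper_force": force on a finger pad.
Only numpy, scipy, OpenCV 4.12 (cv2) and the standard library are available. Lean on these libraries where they do the work, as an engineer would, in place of code of your own. Each camera call takes 0.05 s, during which the arm holds its last target. There are 200 camera calls.

### The job

Clear the bench: lay the roll of tape flat in the larger, square bay of the grey roll tray and stand the film roll in its narrower bay, put the tube cap in the round dish right way up, just as it stands now, and lay the marker and the forceps across the notched instrument rest, each down in its own pair of notches, either one in either pair. Leave the timer where it stands.

Things in the scene. Friction and masses are not known exactly. Their poses are not given: they have to be found in the camera images.
- tape_roll: wide flat yellow roll of label tape lying on its flat side, 68 mm across, 19 mm high, a closed disc for the fingers (do not grip in its hole); origin at the centre of its underside, z up
- film_roll: cream roll of sealing film standing on end, 60 mm across, 50 mm high; origin at the centre of its underside, z up
- marker: felt marker with a black cap, lying, 137 mm long (x), 11 mm wide (y), 12 mm high; origin at the centre of its underside, z up
- forceps: steel forceps lying flat, 128 mm long (x), 16 mm across at the widest (y), 9 mm high; rigid, the legs do not move; origin at the centre of its underside, z up
- cap: loose screw cap of a sample tube, 22 mm across, 14 mm high, standing with its closed end up; origin at the centre of its underside, z up
- timer: white bench timer with three buttons, 60 x 64 mm, 19 mm high, standing among the things; it belongs there, do not push it about; origin at the centre of its underside
- rest: fixed instrument rest: base plate 100 (x) by 136 mm (y), top 7 mm up; two white rails run along y at x = -40 and +40 mm, 10 mm thick, 40 mm high, each with two notches, facing in pairs at y = +30 and -30 mm. Notch floors 28 mm above the bench, 22 mm wide, flaring to 34 mm at the top. A long thing laid along x bridges the rails (70 mm apart). Origin: centre of underside, z up
- roll_tray: fixed grey shallow tray 108 (x) by 188 mm (y), floor 3 mm thick, walls 4 mm thick and 9 mm high above the bench; a divider at y = -12 mm parts it into a square bay, 100 x 100 mm, centred at y = +40 mm, and a narrow bay, 100 (x) by 76 mm (y), centred at y = -52 mm. Origin: centre of underside, z up
- dish: fixed shallow round white dish, 92 mm across and 12 mm high, inside floor 3 mm above the bench and 80 mm across; origin at the centre of its underside

How it is judged (in metres and radians):
At the end, for the whole second after the job is handed in: At rest, released: tape flat in the square bay (20 mm), film roll upright in the narrow bay (24 mm in x, 12 in y), cap upright on the dish floor (36 mm), marker and forceps down in separate notch pairs (12 mm across, 30 along, 6 in height, 0.17 rad, level); timer within 30 mm of its start (x of tape_roll in the frame of roll_tray between -0.02 and 0.02 m and y of tape_roll in the frame of roll_tray between 0.02 and 0.06 m and z of tape_roll in the frame of roll_tray between -0.003 and 0.009 m and x of film_roll in the frame of roll_tray between -0.024 and 0.024 m and y of film_roll in the frame of roll_tray between -0.064 and -0.04 m and z of film_roll in the frame of roll_tray between -0.003 and 0.009 m and horizontal distance between cap and dish below 0.036 m and z of cap in the frame of dish below 0.009 m and ((x of marker in the frame of rest between -0.03 and 0.03 m and y of marker in the frame of rest between 0.018 and 0.042 m and z of marker in the frame of rest between 0.022 and 0.034 m and angle between the x axis of each of marker, forceps and the x axis of rest, either way round below 0.17 rad and angle between marker's own x axis and vertical between 1.47 and 1.67 rad and x of forceps in the frame of rest between -0.03 and 0.03 m and y of forceps in the frame of rest between -0.042 and -0.018 m and z of forceps in the frame of rest between 0.022 and 0.034 m and angle between forceps's own x axis and vertical between 1.47 and 1.67 rad) or (x of marker in the frame of rest between -0.03 and 0.03 m and y of marker in the frame of rest between -0.042 and -0.018 m and z of marker in the frame of rest between 0.022 and 0.034 m and angle between the x axis of each of marker, forceps and the x axis of rest, either way round below 0.17 rad and angle between marker's own x axis and vertical between 1.47 and 1.67 rad and x of forceps in the frame of rest between -0.03 and 0.03 m and y of forceps in the frame of rest between 0.018 and 0.042 m and z of forceps in the frame of rest between 0.022 and 0.034 m and angle between forceps's own x axis and vertical between 1.47 and 1.67 rad)) and angle between each of tape_roll, film_roll, cap's own z axis and vertical below 0.15 rad and linear speed of each of tape_roll, film_roll, marker, forceps, cap below 0.02 m/s); the robot touches nothing.
It fails at once if the timer is pushed more than 30 mm (distance of timer from where it was at the start of the episode above 0.03 m).
It also fails if it takes over 104 s, if anything falls off the work surface, if the arm or the gripper's body presses on something with over 40 N, if the wrist force passes 120 N, or if a joint passes its speed limit or range.

## Working session

There is one attempt and no reset: what is moved stays moved. The work goes in short steps, Python scripts to look and compute and a tool call to move; the robot and the scene stay as the last step left them, time stands still between calls to the robot, and variables do not carry over. Pictures are saved under pics/ and viewed, at most 17 in all, crops included, and the job is handed in when it is done.

Besides the shell and the picture viewer there is one more tool, called after "Emit:" in YAML: its name, and indented under it one key for each argument. jog_arm: Moves the arm, as the interface text tells. Shift numbers are shares of 500 mm and turn numbers shares of 2 rad, none past 1 either way. Its arguments: {"type":"object","properties":{"steps":{"type":"array"}},"required":["steps"]}

```bash
mkdir -p pics && cat > h.py <<'E'
import numpy as np, cv2
from cell import *
def cam(name):
    d=get_image(name); h,w=d["pixels"].shape[:2]
    f=h/2/np.tan(np.radians(d["vertical_fov"])/2)
    d["K"]=np.array([[f,0,d["cx"]],[0,f,d["cy"]],[0,0,1]]); d["D"]=np.array([d["k1"],0,0,0,0.])
    d["R"]=np.array(d["R"]);d["t"]=np.array(d["t"]);return d
def rays(d,uv):
    p=cv2.undistortPoints(np.array(uv,float).reshape(-1,1,2),d["K"],d["D"]).reshape(-1,2)
    return np.c_[p,np.ones(len(p))]
def onplane(d,uv,z):
    r=rays(d,uv)@d["R"]; c=-d["R"].T@d["t"]
    return c+r*((z-c[2])/r[:,2])[:,None]
def cloud(d):
    h,w=d["depth"].shape; v,u=np.mgrid[:h,:w]
    r=rays(d,np.c_[u.ravel(),v.ravel()])*d["depth"].ravel()[:,None]
    return ((r-d["t"])@d["R"]).reshape(h,w,3)
E
python3 - <<'E'
from h import *
s=read_state(); print({k:np.round(v,3) for k,v in s.items()})
for n in("scene","top"):
    d=cam(n); print(n,d["vertical_fov"],d["k1"],-d["R"].T@d["t"],(d["depth"]>0).mean())
    cv2.imwrite(f"pics/{n}0.png",d["pixels"][:,:,::-1]); np.savez(f"{n}0.npz",**{k:d[k] for k in("pixels","depth","K","D","R","t")})
E
```

```text
{'clock': np.float64(0.0), 'qpos': array([-1.388,  0.629,  0.038,  1.518, -0.027,  0.996, -0.02 ]), 'qd': array([ 0.001, -0.   ,  0.   ,  0.   ,  0.   ,  0.001,  0.001]), 'tau': array([-0.0000e+00, -5.6342e+01,  1.2260e+00, -1.9344e+01,  1.1000e-02,
        1.1000e-02, -0.0000e+00]), 'eef_pos': array([159.939, 629.714, 403.783]), 'tool_rot': array([-3.14 ,  0.   ,  2.893]), 'force': array([-0.019, -0.604,  0.662]), 'torque': array([-0.032, -0.102,  0.013]), 'gripper_force': np.float64(0.0), 'width': np.float64(85.348)}
scene 44.099659287798985 0.048727730354215744 [-304.31590229 -763.46324087  843.02225189] 0.996109375
top 49.55554937831991 -0.025011024980294436 [ 395.56605035   15.90688451 1153.17789711] 0.99594921875
```

View pics/top0.png

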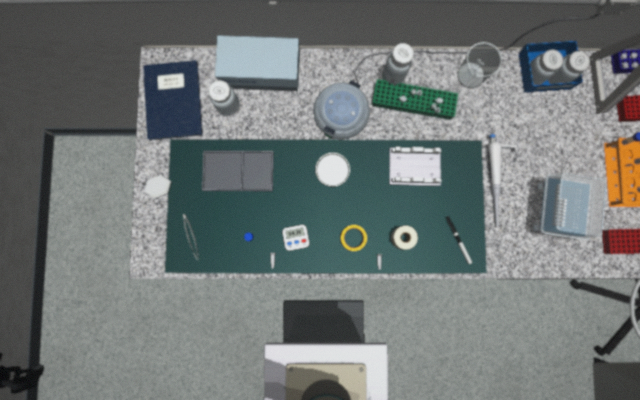

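View pics/scene0.png

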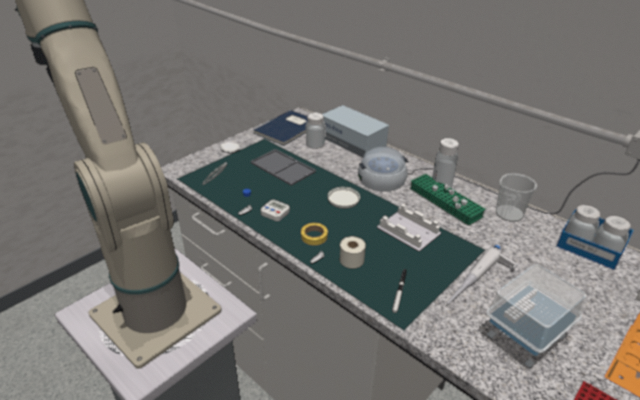

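The top view shows the forceps at about (190,237), cap (249,237), timer (296,237), tape (354,238), film roll (404,238) and marker (459,240). The tray is at (238,170), the dish at (333,169) and the rest at (415,166). The scene view agrees. Two small unnamed white bits lie at (272,260) and (380,260). Next I measure them all.

```bash
python3 - <<'E'
from h import *
for n in("top",):
    d=dict(np.load(f"{n}0.npz")); im=d["pixels"]; P=cloud(d)
    hsv=cv2.cvtColor(im,cv2.COLOR_RGB2HSV)
    print("mat z",np.median(P[200:205,200:480,2]))
    print("mat corners",onplane(d,[(172,140),(481,140),(486,271),(166,271)],0).round(0).tolist())
    mat=((hsv[...,0]>75)&(hsv[...,0]<100)&(hsv[...,1]>110)).astype(np.uint8)
    roi=np.zeros_like(mat); cv2.fillPoly(roi,[np.array([(174,144),(479,144),(483,268),(170,268)])],1)
    m=(1-mat)*roi; m=cv2.morphologyEx(m,cv2.MORPH_CLOSE,np.ones((3,3)))
    k,L,S,C=cv2.connectedComponentsWithStats(m)
    for i in range(1,k):
        if S[i,4]<12: continue
        q=L==i; p=P[q]; z=p[:,2]
        cs,_=cv2.findContours(q.astype(np.uint8),cv2.RETR_EXTERNAL,cv2.CHAIN_APPROX_NONE)
        cc=max(cs,key=len).reshape(-1,2); zz=max(np.percentile(z,90),0)
        w=onplane(d,cc,zz)[:,:2].astype(np.float32); r=cv2.minAreaRect(w)
        print(C[i].round(1),S[i,4],"z",np.percentile(z,[50,90,98]).round(0),"rect",np.round(r[0],1),np.round(r[1],1),round(r[2],1),"col",np.median(im[q],0))
    c=cv2.resize(im[130:280,160:490],None,fx=2.4,fy=2.4,interpolation=cv2.INTER_CUBIC); cv2.imwrite("pics/top0c.png",c[:,:,::-1])
E
```

```text
mat z 1.1351136603817742
mat corners [[692.0, 419.0, 0.0], [694.0, -425.0, 0.0], [340.0, -425.0, 0.0], [339.0, 421.0, 0.0]]
[326.5 206.3] 38750 z [ 2.  7. 33.] rect [513.3  -3.5] [333.4 828.6] 0.2 col [58. 88. 87.]
```

View pics/top0c.png

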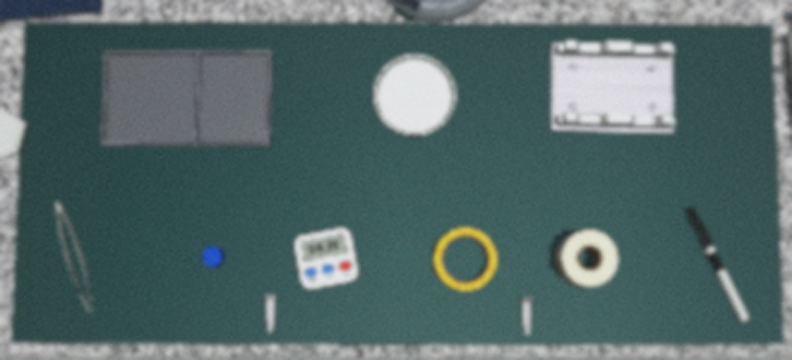

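The crop shows the square bay is the tray's left part, at +y, so the tray yaw is about 0. The rest's rails run along world y. The mask needs a lower saturation threshold.

```bash
cat > meas.py <<'E'
from h import *
def blobs(d,box=(174,144,483,268)):
    im=d["pixels"]; P=cloud(d); hsv=cv2.cvtColor(im,cv2.COLOR_RGB2HSV).astype(int)
    bg=cv2.medianBlur(im,3).astype(int); ref=np.array([50,84,80])
    lab=cv2.cvtColor(im,cv2.COLOR_RGB2LAB).astype(int)
    r=lab[206:212,200:470].reshape(-1,3); mu=np.median(r,0)
    m=(np.abs(lab-mu)*[0.6,1,1]).sum(2)>13
    m=m|(P[...,2]>7); q=np.zeros_like(m); x0,y0,x1,y1=box; q[y0:y1,x0:x1]=m[y0:y1,x0:x1]
    k,L,S,C=cv2.connectedComponentsWithStats(q.astype(np.uint8))
    for i in range(1,k):
        if S[i,4]<12: continue
        b=L==i; z=P[b][:,2]; zz=max(np.percentile(z,85),0)
        cc=np.argwhere(b)[:,::-1]
        w=onplane(d,cc,zz)[:,:2].astype(np.float32); rc=cv2.minAreaRect(w)
        print(C[i].round(1),S[i,4],"z",np.percentile(z,[50,85,98]).round(0),"mean",w.mean(0).round(1),"rect",np.round(rc[0],1),np.round(rc[1],1),round(rc[2],1),"col",np.median(im[b],0))
E
python3 - <<'E'
from meas import *
blobs(dict(np.load("top0.npz")))
E
```

```text
[221.4 170.2] 4211 z [ 3.  6. 11.] mean [607.5 280.1] rect [582.5 273.1] [203.8 267.1] 2.3 col [100. 103. 108.]
[242.1 146.2] 14 z [1. 4. 5.] mean [673.7 226.5] rect [672.9 226.6] [13.9  5.4] 1.3 col [46.  70.5 72. ]
[481.7 160.1] 56 z [1. 4. 6.] mean [ 637.8 -423.5] rect [ 628.6 -421.2] [  5.5 107.6] 87.7 col [ 97.  111.  110.5]
[415.  165.8] 2069 z [ 9. 29. 42.] mean [ 616.2 -235.5] rect [ 616.6 -236.7] [140.  106.8] 89.1 col [212. 211. 217.]
[332.3 169. ] 1023 z [ 4.  8. 14.] mean [610.9 -17.7] rect [612.5 -18.2] [95.3 94. ] 0.1 col [225. 227. 228.]
[194.  214.8] 230 z [ 2.  8. 13.] mean [487.  349.2] rect [487.1 349.6] [ 59.4 148.6] 72.3 col [46. 72. 74.]
[194.4 199.1] 16 z [1. 3. 4.] mean [529.4 351.1] rect [529.9 350.4] [ 7.6 17.6] 34.5 col [41.5 69.  69. ]
[458.7 240.1] 302 z [ 9. 13. 15.] mean [ 421.2 -350.5] rect [ 422.3 -350.2] [139.6  15.6] 25.3 col [ 84.  102.5 101. ]
[353.6 237.7] 468 z [17. 21. 24.] mean [426.9 -72.7] rect [427.5 -72.3] [73.5 74. ] 44.8 col [157. 143.  72.]
[295.5 237.2] 643 z [17. 20. 23.] mean [427.9  78.8] rect [428.6  78.8] [69.9 68.9] 10.1 col [183. 184. 190.]
[403.8 237. ] 614 z [49. 52. 55.] mean [ 427.8 -197.8] rect [ 426.7 -197. ] [63.3 74.1] 0.0 col [182.5 184.  168. ]
[248.1 236.4] 96 z [13. 15. 17.] mean [430.  203.2] rect [430.9 203.6] [26.3 26.2] 1.0 col [ 39.  80. 149.]
[179.4 236.6] 16 z [0. 3. 4.] mean [429.4 387.6] rect [429.8 388.2] [13.  13.4] 77.8 col [45. 71. 73.]
[177.1 254.2] 14 z [2. 4. 5.] mean [383.  391.6] rect [384.  391.7] [ 9.6 15.1] 64.9 col [46.  71.  71.5]
[272.3 259.1] 85 z [10. 14. 17.] mean [371.  139.4] rect [370.1 138.8] [38.9 13.1] 0.7 col [133. 141. 143.]
[379.3 260.1] 85 z [10. 15. 17.] mean [ 368.9 -140. ] rect [ 369.1 -139.1] [15.7 36.4] 89.3 col [121. 134. 135.]
[195.8 256.4] 12 z [  2.   8. 902.] mean [377.4 341.1] rect [378.6 340.5] [14.2  7. ] 28.2 col [82.5 98.5 99. ]
```

```bash
python3 - <<'E'
from meas import *
d=dict(np.load("top0.npz")); im=d["pixels"].astype(int); P=cloud(d)
def box(m,x0,y0,x1,y1):
    q=np.zeros(m.shape,bool); q[y0:y1,x0:x1]=m[y0:y1,x0:x1]; return q
def rep(n,q,z):
    uv=np.argwhere(q)[:,::-1]; w=onplane(d,uv,z)[:,:2].astype(np.float32); r=cv2.minAreaRect(w)
    mu,e=cv2.PCACompute(w,mean=None); print(n,q.sum(),"mean",mu.round(1),"ax",np.degrees(np.arctan2(e[0,1],e[0,0])).round(1),"rect",np.round(r[0],1),np.round(r[1],1),round(r[2],1))
ch=im.max(2)-im.min(2)
rep("tray",box((ch<22)&(im.sum(2)<420),196,145,280,196),5)
rep("film",box((im[...,0]>150)&(P[...,2]>40),385,215,425,260),50)
rep("tape",box((im[...,0]-im[...,2]>30),330,215,375,260),19)
rep("cap",box((im[...,2]-im[...,0]>50),240,225,258,248),14)
b=cv2.medianBlur(d["pixels"],31).astype(int); df=(im-b)
red=df[...,0]-0.0*df[...,1]
rep("forceps",box(red>14,178,208,205,264),5)
w=box(red>14,178,208,205,264); k,L,S,C=cv2.connectedComponentsWithStats(w.astype(np.uint8)); print(S[1:].tolist())
rep("markerW",box(im.sum(2)>330,440,210,478,268),8); rep("markerB",box(im.sum(2)<130,440,210,478,268),8)
q=box(im.sum(2)>500,388,145,443,188); rep("rest rails",q&(P[...,2]>25),40); rep("rest base",q,7)
c=d["pixels"][205:270,170:260]; c2=d["pixels"][140:195,385:475]
o=np.vstack([cv2.resize(c,(720,300),interpolation=cv2.INTER_CUBIC) if 0 else cv2.resize(c[:60],None,fx=5,fy=5),cv2.resize(c2,None,fx=5,fy=5)]); cv2.imwrite("pics/c1.png",o[:,:,::-1])
E
```

```text
tray 2983 mean [[607.4 237.7]] ax 90.2 rect [607.1 237.9] [111.8 192.9] 0.1
film 359 mean [[ 427.6 -201.9]] ax 76.3 rect [ 428.  -202.5] [55.9 58.8] 0.0
tape 334 mean [[427.3 -72.1]] ax 105.1 rect [426.8 -72.2] [69.7 70.3] 26.6
cap 81 mean [[429.9 203.9]] ax 91.1 rect [429.7 203.8] [24.3 23.9] 45.6
forceps 246 mean [[435.6 360.3]] ax 19.2 rect [430.1 358.6] [130.6  22.4] 17.7
[[182, 213, 17, 48, 246]]
markerW 124 mean [[ 392.5 -366.3]] ax 25.3 rect [ 400.9 -362.5] [89.6 12. ] 25.4
markerB 19 mean [[ 448.2 -338. ]] ax 24.0 rect [ 449.7 -337.6] [66.9  5.1] 23.7
rest rails 297 mean [[ 616.9 -236.4]] ax 11.4 rect [ 616.4 -237.4] [123.9  96.2] 89.0
rest base 1572 mean [[ 619.9 -239.6]] ax 87.9 rect [ 621.6 -240.8] [135.7 101.9] 89.1
```

View pics/c1.png

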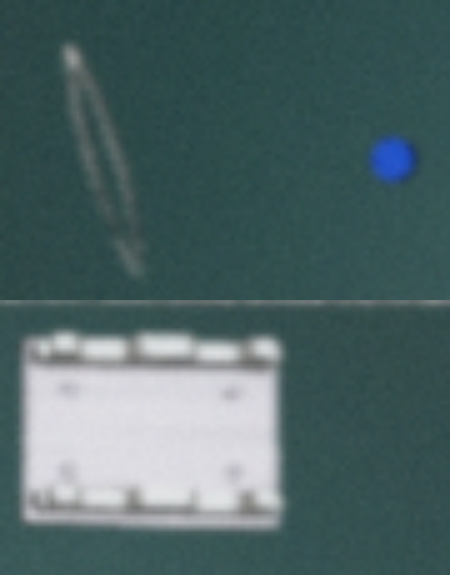

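Forceps: (430,359), axis 18°. Tape (427,-72), film (428,-202), cap (430,204), tray (607,238) and dish (612,-18). The crop shows both rest rails with their notches, near (617,-238). I'll start with the forceps.

Emit:
jog_arm:
  steps:
    - [0, -0.0657, -0.0393, 0.03, 0, 0, 0]
    - [0, -0.0657, -0.0393, 0.03, 0, 0, 0]
    - [0, -0.0657, -0.0393, 0.03, 0, 0, 0]
    - [0, -0.0657, -0.0393, 0.03, 0, 0, 0]
    - [0, -0.0657, -0.0393, 0.03, 0, 0, 0]
    - [0, -0.0657, -0.0393, 0.03, 0, 0, 0]
    - [0, -0.0657, -0.0393, 0.03, 0, 0, 0]
    - [0, -0.0657, -0.0393, 0.03, 0, 0, 0]
    - [0, -0.0657, -0.0393, 0.03, 0, 0, 0]
    - [0, -0.0657, -0.0393, 0.03, 0, 0, 0]

```text
clock: 1.35
eef_pos: [430.7, 357.7, 253.9]
tool_rot: [-3.141, -0.0, 2.893]
force: [-0.9, -0.1, -0.2]
width: 42.7
gripper_force: 0.0
```

Emit:
jog_arm:
  steps:
    - [0, 0, 0, 0, 0, 0, -0.0704]
    - [0, 0, 0, 0, 0, 0, -0.0704]
    - [0, 0, 0, 0, 0, 0, -0.0704]
    - [0, 0, 0, 0, 0, 0, -0.0704]
    - [0, 0, 0, 0, 0, 0, 0]

```text
clock: 1.98
eef_pos: [430.1, 358.4, 254.4]
tool_rot: [3.141, -0.001, -2.829]
force: [-0.5, 0.1, -0.5]
width: 42.6
gripper_force: 0.0
```

Emit:
jog_arm:
  steps:
    - [0, 0, 0, 0.06, 0, 0, 0]
    - [0, 0, 0, 0.06, 0, 0, 0]
    - [0, 0, 0, 0.037, 0, 0, 0]
    - [0, 0, 0, 0, 0, 0, 0]
    - [-1, 0, 0, 0, 0, 0, 0]
    - [-1, 0, 0, 0, 0, 0, 0]
    - [-1, 0, 0, 0, 0, 0, 0]
    - [-1, 0, 0, 0, 0, 0, 0]

```text
clock: 2.98
eef_pos: [430.4, 359.1, 177.4]
tool_rot: [3.141, 0.002, -2.827]
force: [-0.4, -0.7, 6.8]
width: 12.7
gripper_force: 59.0
```

```bash
cat > plan.py <<'E'
import sys; from h import *
from scipy.spatial.transform import Rotation as Ro
# usage: plan.py x y z [yaw]: total shift (tool axes, fractions) from now, yaw turn fraction
s=read_state(); p=np.array(s["eef_pos"]); R=Ro.from_euler("xyz",s["tool_rot"]).as_matrix()
a=[float(v) for v in sys.argv[1:]]; dl=(R.T@(np.array(a[:3])-p))/500
print("shift",dl.round(4),"rows>=",np.linalg.norm(dl)*8)
if len(a)>3:
    dy=(a[3]-s["tool_rot"][2]+np.pi)%(2*np.pi)-np.pi; print("turn z",round(-dy/2,4),"rows>=",abs(dy)/.186)
print("j",np.round(s["qpos"],2),"w",s["width"],"g",s["gripper_force"])
E
python3 - <<'E'
from h import *
d=dict(np.load("top0.npz")); P=cloud(d)
for x in (577,657):
    q=(abs(P[...,0]-x)<7); ys=P[...,1]; z=P[...,2]
    for y in range(-312,-162,5):
        k=q&(abs(ys-y)<3)
        if k.any(): print(y,np.sort(z[k]).round(0)[-3:].tolist(),end=" ")
    print()
d2=dict(np.load("scene0.npz")); P2=cloud(d2); k=(P2[...,2]>33)&(P2[...,2]<50)&(abs(P2[...,0]-617)<70)&(abs(P2[...,1]+237)<85)
w=P2[k][:,:2].astype(np.float32); print(k.sum(),cv2.minAreaRect(w),w.mean(0))
k=(P[...,2]>33)&(P[...,2]<50)&(abs(P[...,0]-617)<70)&(abs(P[...,1]+237)<85)
w=P[k][:,:2].astype(np.float32); print(k.sum(),cv2.minAreaRect(w),w.mean(0))
E
```

```text
-312 [4.0, 4.0, 4.0] -307 [7.0, 8.0, 9.0] -302 [27.0, 29.0, 31.0] -297 [38.0, 39.0, 41.0] -292 [41.0, 42.0, 44.0] -287 [42.0, 43.0, 44.0] -282 [36.0, 38.0, 40.0] -277 [30.0, 31.0, 32.0] -272 [28.0, 28.0, 30.0] -267 [30.0, 30.0, 31.0] -262 [31.0, 33.0, 34.0] -257 [30.0, 33.0, 36.0] -252 [41.0, 43.0, 44.0] -247 [42.0, 44.0, 44.0] -242 [42.0, 44.0, 44.0] -237 [43.0, 43.0, 44.0] -232 [43.0, 43.0, 43.0] -227 [42.0, 43.0, 45.0] -222 [34.0, 36.0, 38.0] -217 [30.0, 31.0, 34.0] -212 [29.0, 29.0, 31.0] -207 [30.0, 30.0, 31.0] -202 [30.0, 31.0, 32.0] -197 [32.0, 32.0, 32.0] -192 [40.0, 41.0, 46.0] -187 [42.0, 42.0, 46.0] -182 [41.0, 42.0, 44.0] -177 [30.0, 31.0, 33.0] -172 [8.0, 12.0, 24.0] -167 [3.0, 4.0, 6.0] 
-312 [3.0, 5.0, 7.0] -307 [7.0, 8.0, 8.0] -302 [28.0, 30.0, 33.0] -297 [43.0, 43.0, 44.0] -292 [42.0, 43.0, 43.0] -287 [41.0, 42.0, 45.0] -282 [33.0, 34.0, 35.0] -277 [29.0, 29.0, 29.0] -272 [29.0, 30.0, 30.0] -267 [30.0, 31.0, 32.0] -262 [28.0, 29.0, 32.0] -257 [37.0, 39.0, 40.0] -252 [42.0, 43.0, 43.0] -247 [43.0, 44.0, 45.0] -242 [42.0, 43.0, 45.0] -237 [41.0, 41.0, 42.0] -232 [42.0, 42.0, 42.0] -227 [41.0, 41.0, 44.0] -222 [33.0, 36.0, 37.0] -217 [30.0, 31.0, 31.0] -212 [31.0, 31.0, 32.0] -207 [30.0, 31.0, 31.0] -202 [30.0, 31.0, 31.0] -197 [37.0, 39.0, 40.0] -192 [41.0, 42.0, 43.0] -187 [41.0, 41.0, 41.0] -182 [42.0, 42.0, 43.0] -177 [27.0, 30.0, 31.0] -172 [7.0, 8.0, 9.0] -167 [2.0, 3.0, 3.0] 
196 ((617.6641845703125, -242.46868896484375), (117.10862731933594, 97.12865447998047), 89.89208221435547) [ 612.5621  -242.83716]
211 ((619.4309692382812, -239.35377502441406), (115.38719177246094, 90.44697570800781), 88.68978881835938) [ 619.7785  -240.54297]
```

Emit:
jog_arm:
  steps:
    - [-1, 0, 0, -0.03, 0, 0, 0]
    - [-1, 0, 0, -0.07, 0, 0, 0.0]
    - [-1, 0, 0, -0.1, 0, 0, 0]
    - [-1, 0, 0, 0, 0, 0, 0.078]
    - [-1, 0, 0, 0, 0, 0, 0.078]
    - [-1, 0, 0, 0, 0, 0, 0]

```text
clock: 3.72
eef_pos: [429.9, 358.7, 277.1]
tool_rot: [3.141, 0.001, -3.138]
force: [-0.1, -0.5, -0.7]
width: 12.8
gripper_force: 58.7
```

```bash
python3 plan.py 617.5 -209.5 240 3.1416
```

```text
shift [-0.3706 -1.1378  0.0742] rows>= 9.591540670182457
turn z 0.002 rows>= 0.021018776702471046
j [-0.69  0.67 -0.09  1.88  0.1   0.59  0.73] w 12.764876177409983 g 58.65228831768036
```

Emit:
jog_arm:
  steps:
    - [-1, -0.0265, -0.0813, 0, 0, 0, 0]
    - [-1, -0.0265, -0.0813, 0, 0, 0, 0]
    - [-1, -0.0265, -0.0813, 0, 0, 0, 0]
    - [-1, -0.0265, -0.0813, 0, 0, 0, 0]
    - [-1, -0.0265, -0.0813, 0, 0, 0, 0]
    - [-1, -0.0265, -0.0813, 0, 0, 0, 0]
    - [-1, -0.0265, -0.0813, 0, 0, 0, 0]
    - [-1, -0.0265, -0.0813, 0, 0, 0, 0]
    - [-1, -0.0265, -0.0813, 0, 0, 0, 0]
    - [-1, -0.0265, -0.0813, 0, 0, 0, 0]

```text
clock: 4.97
eef_pos: [563.8, -49.0, 276.5]
tool_rot: [3.141, 0.0, -3.136]
force: [0.6, -0.6, -0.6]
width: 12.7
gripper_force: 58.7
```

Emit:
jog_arm:
  steps:
    - [-1, -0.0265, -0.0813, 0, 0, 0, 0]
    - [-1, -0.0265, -0.0813, 0, 0, 0, 0]
    - [-1, -0.0265, -0.0813, 0.02, 0, 0, 0]
    - [-1, -0.0265, -0.0813, 0.02, 0, 0, 0]
    - [-1, 0, 0, 0.02, 0, 0, 0]
    - [-1, 0, 0, 0, 0, 0, 0]

```text
clock: 5.72
eef_pos: [616.2, -209.3, 245.2]
tool_rot: [3.14, -0.002, -3.137]
force: [-0.9, 0.2, 0.0]
width: 12.6
gripper_force: 58.7
```

```bash
python3 plan.py 617.5 -209.5 207 3.1416; python3 - <<'E'
from h import *
o=[]
for n,b in(("top",(130,370,220,470)),("scene",(180,350,280,450))):
    d=cam(n); np.savez(f"{n}1.npz",**{k:d[k] for k in("pixels","depth","K","D","R","t")}); o.append(cv2.resize(d["pixels"][b[0]:b[2],b[1]:b[3]],(400,360 if n=="top" else 400),interpolation=cv2.INTER_CUBIC)[:360])
cv2.imwrite("pics/p1.png",np.hstack(o)[:,:,::-1])
E
```

```text
shift [-0.0028 -0.0005  0.0764] rows>= 0.6119842856103148
turn z 0.002 rows>= 0.022041752694663592
j [ 0.4   0.83 -0.2   1.63  0.23  0.71  1.67] w 12.631780405583282 g 58.69377851486206
```

View pics/p1.png

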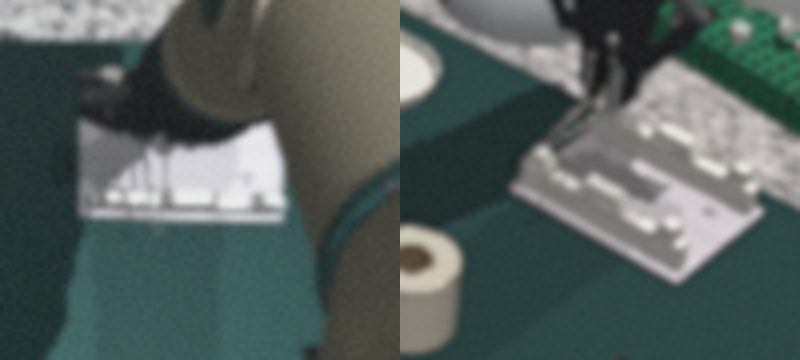

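The forceps hang level in the grip above the left-hand (+y) notch pair. Lowering them now.

Emit:
jog_arm:
  steps:
    - [-1, 0, 0, 0.025, 0, 0, 0]
    - [-1, 0, 0, 0.025, 0, 0, 0]
    - [-1, 0, 0, 0.02, 0, 0, 0]
    - [-1, 0, 0, 0.01, 0, 0, 0]
    - [-1, 0, 0, 0, 0, 0, 0]

```text
clock: 6.45
eef_pos: [616.8, -209.9, 205.7]
tool_rot: [3.141, -0.001, -3.139]
force: [-0.1, 0.2, -0.4]
width: 12.7
gripper_force: 58.7
```

Emit:
jog_arm:
  steps:
    - [-1, 0, 0, 0.005, 0, 0, 0]
    - [-1, 0, 0, 0, 0, 0, 0]

```text
clock: 6.7
eef_pos: [617.1, -210.1, 204.7]
tool_rot: [-3.141, 0.001, -3.139]
force: [-1.9, -0.3, 4.5]
width: 12.2
gripper_force: 59.1
```

Emit:
jog_arm:
  steps:
    - [-0.3, 0, 0, 0, 0, 0, 0]
    - [-0.3, 0, 0, 0, 0, 0, 0]
    - [-0.3, 0, 0, -0.03, 0, 0, 0]
    - [-0.3, 0, 0, -0.06, 0, 0, 0]
    - [-0.3, 0, 0, -0.06, 0, 0, 0]
    - [0, 0, 0, 0, 0, 0, 0]

```text
clock: 7.45
eef_pos: [618.1, -210.3, 282.4]
tool_rot: [-3.14, 0.006, -3.139]
force: [0.0, -0.3, -0.3]
width: 42.7
gripper_force: 0.0
```

```bash
python3 plan.py 422.5 -350 260 0.442; python3 plan.py 422.5 -350 260 3.583
```

```text
shift [ 0.3922 -0.2785  0.0428] rows>= 3.8630029415008416
turn z 1.3509 rows>= 14.52568915695458
j [ 0.41  0.78 -0.21  1.61  0.22  0.77  1.67] w 42.6748140315874 g 0.0
shift [ 0.3922 -0.2785  0.0428] rows>= 3.8630029415008416
turn z -0.2196 rows>= 2.361407617238968
j [ 0.41  0.78 -0.21  1.61  0.22  0.77  1.67] w 42.6748140315874 g 0.0
```

Emit:
jog_arm:
  steps:
    - [0, 0.056, -0.0398, 0.006, 0, 0, 0]
    - [0, 0.056, -0.0398, 0.006, 0, 0, 0]
    - [0, 0.056, -0.0398, 0.006, 0, 0, 0]
    - [0, 0.056, -0.0398, 0.006, 0, 0, 0]
    - [0, 0.056, -0.0398, 0.006, 0, 0, 0]
    - [0, 0.056, -0.0398, 0.006, 0, 0, 0]
    - [0, 0.056, -0.0398, 0.006, 0, 0, -0.0732]
    - [0, 0, 0, 0, 0, 0, -0.0732]
    - [0, 0, 0, 0, 0, 0, -0.0732]
    - [0, 0, 0, 0, 0, 0, 0]

```text
clock: 8.7
eef_pos: [420.9, -349.9, 257.5]
tool_rot: [3.141, 0.0, -2.702]
force: [-1.6, 0.1, -0.1]
width: 42.4
gripper_force: 0.0
```

```bash
python3 plan.py 422.5 -350 176 3.583; python3 - <<'E'
from h import *
d=cam("top"); 
c=cv2.resize(d["pixels"][130:280,370:490],None,fx=4,fy=4,interpolation=cv2.INTER_CUBIC)
cv2.imwrite("pics/p2.png",c[:,:,::-1])
E
```

```text
shift [-0.0028 -0.0017  0.1629] rows>= 1.303475837391262
turn z -0.0009 rows>= 0.009369850592051802
j [ 0.87  0.71 -0.34  1.92  0.42  0.57  2.25] w 42.42363803319272 g 0.0
```

View pics/p2.png

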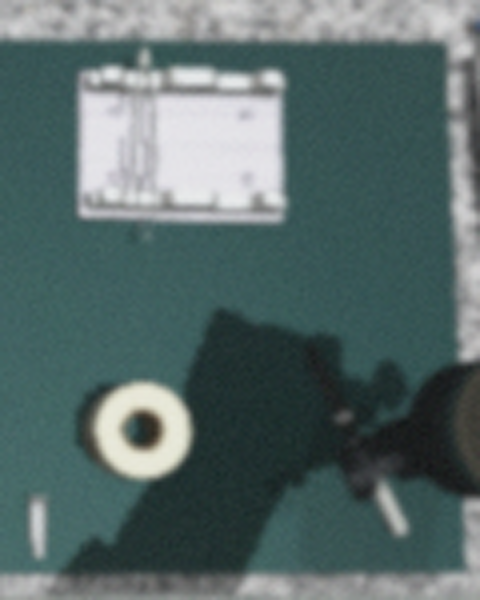

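The forceps lie in the left-hand notch pair, at crop x≈140. The gripper is over the marker, at crop (350,440). Descending to grip it.

Emit:
jog_arm:
  steps:
    - [0, -0.0028, -0.0017, 0.06, 0, 0, 0]
    - [0, 0, 0, 0.06, 0, 0, 0]
    - [0, 0, 0, 0.041, 0, 0, 0]
    - [0, 0, 0, 0, 0, 0, 0]
    - [-1, 0, 0, 0, 0, 0, 0]
    - [-1, 0, 0, 0, 0, 0, 0]
    - [-1, 0, 0, 0, 0, 0, 0]
    - [-1, 0, 0, 0, 0, 0, 0]

```text
clock: 9.75
eef_pos: [423.2, -350.2, 178.4]
tool_rot: [-3.14, 0.001, -2.7]
force: [-1.2, 1.0, 5.8]
width: 8.4
gripper_force: 59.4
```

Emit:
jog_arm:
  steps:
    - [-1, 0, 0, -0.03, 0, 0, 0]
    - [-1, 0, 0, -0.07, 0, 0, 0.0]
    - [-1, 0, 0, -0.1, 0, 0, 0]
    - [-1, 0, 0, 0, 0, 0, 0.0735]
    - [-1, 0, 0, 0, 0, 0, 0.0735]
    - [-1, 0, 0, 0, 0, 0, 0.0735]
    - [-1, 0, 0, 0, 0, 0, 0]

```text
clock: 10.62
eef_pos: [422.9, -349.9, 278.1]
tool_rot: [-3.141, 0.0, -3.14]
force: [0.2, -0.7, -1.0]
width: 8.3
gripper_force: 58.7
```

```bash
python3 plan.py 617.5 -269.5 245 3.1416
```

```text
shift [-0.3896  0.16    0.0663] rows>= 3.4105541790484977
turn z 0.001 rows>= 0.011017906453896675
j [ 0.8   0.67 -0.25  1.91  0.28  0.59  1.95] w 8.319949865731735 g 58.67402672767639
```

Emit:
jog_arm:
  steps:
    - [-1, -0.0557, 0.0229, 0, 0, 0, 0]
    - [-1, -0.0557, 0.0229, 0, 0, 0, 0]
    - [-1, -0.0557, 0.0229, 0, 0, 0, 0]
    - [-1, -0.0557, 0.0229, 0, 0, 0, 0]
    - [-1, -0.0557, 0.0229, 0, 0, 0, 0]
    - [-1, -0.0557, 0.0229, 0.02, 0, 0, 0]
    - [-1, -0.0557, 0.0229, 0.02, 0, 0, 0]
    - [-1, 0, 0, 0.02, 0, 0, 0]
    - [-1, 0, 0, 0, 0, 0, 0]

```text
clock: 11.75
eef_pos: [616.5, -270.1, 246.2]
tool_rot: [3.141, -0.003, -3.14]
force: [-0.1, -0.0, -0.1]
width: 8.4
gripper_force: 58.7
```

```bash
python3 plan.py 617.5 -269.5 208 3.1416; python3 - <<'E'
from h import *
o=[]
for n,b in(("top",(130,370,220,470)),("scene",(180,350,280,450))):
    d=cam(n); o.append(cv2.resize(d["pixels"][b[0]:b[2],b[1]:b[3]],(400,360 if n=="top" else 400),interpolation=cv2.INTER_CUBIC)[:360])
cv2.imwrite("pics/p3.png",np.hstack(o)[:,:,::-1])
E
```

```text
shift [-0.0023  0.0011  0.0763] rows>= 0.6110436977652659
turn z 0.0008 rows>= 0.008445104890905096
j [ 0.5   0.85 -0.22  1.56  0.25  0.76  1.74] w 8.429185268209016 g 58.670886754989624
```

View pics/p3.png

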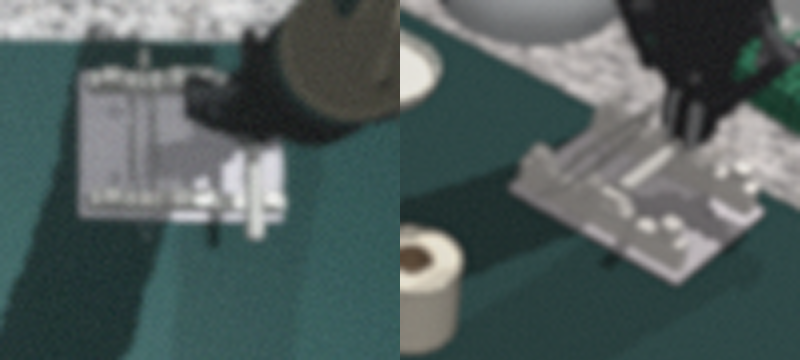

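The marker is held level over the right-hand (-y) notch pair, with its white end at crop (255,230). Lowering it.

Emit:
jog_arm:
  steps:
    - [-1, -0.002, 0.001, 0.025, 0, 0, 0]
    - [-1, 0, 0, 0.025, 0, 0, 0]
    - [-1, 0, 0, 0.02, 0, 0, 0]
    - [-1, 0, 0, 0.007, 0, 0, 0]
    - [-1, 0, 0, 0.004, 0, 0, 0]
    - [-1, 0, 0, 0, 0, 0, 0]

```text
clock: 12.6
eef_pos: [618.9, -269.2, 206.9]
tool_rot: [-3.141, 0.0, -3.141]
force: [-0.9, 0.0, -0.5]
width: 8.2
gripper_force: 58.7
```

Emit:
jog_arm:
  steps:
    - [-1, 0, 0, 0.004, 0, 0, 0]
    - [-1, 0, 0, 0, 0, 0, 0]

```text
clock: 12.85
eef_pos: [619.1, -269.2, 206.4]
tool_rot: [-3.141, 0.001, -3.141]
force: [-2.0, 1.4, 8.9]
width: 8.2
gripper_force: 59.7
```

Emit:
jog_arm:
  steps:
    - [-0.3, 0, 0, 0, 0, 0, 0]
    - [-0.3, 0, 0, 0, 0, 0, 0]
    - [-0.3, 0, 0, -0.03, 0, 0, 0]
    - [-0.3, 0, 0, -0.06, 0, 0, 0]
    - [-0.3, 0, 0, -0.06, 0, 0, 0]
    - [1, 0, 0, 0, 0, 0, 0]

```text
clock: 13.6
eef_pos: [620.0, -269.6, 283.4]
tool_rot: [-3.139, 0.006, -3.141]
force: [0.3, 0.4, 0.9]
width: 46.6
gripper_force: 0.0
```

```bash
python3 plan.py 428 -202 285 3.1416
```

```text
shift [ 0.3839  0.1353 -0.0058] rows>= 3.256935692304982
turn z 0.0002 rows>= 0.001926325464588736
j [ 0.5   0.81 -0.23  1.54  0.23  0.82  1.75] w 46.639547634712336 g 0.0
```

Emit:
jog_arm:
  steps:
    - [1, 0.064, 0.0226, 0, 0, 0, 0]
    - [1, 0.064, 0.0226, 0, 0, 0, 0]
    - [1, 0.064, 0.0226, 0, 0, 0, 0]
    - [1, 0.064, 0.0226, 0, 0, 0, 0]
    - [1, 0.064, 0.0226, 0, 0, 0, 0]
    - [1, 0.064, 0.0226, 0, 0, 0, 0]
    - [1, 0, 0, 0, 0, 0, 0]
    - [1, 0, 0, 0, 0, 0, 0]

```text
clock: 14.6
eef_pos: [427.5, -201.7, 279.9]
tool_rot: [-3.141, 0.002, -3.141]
force: [0.6, -0.5, 1.0]
width: 85.1
gripper_force: 0.0
```

```bash
python3 plan.py 428 -202 190 3.1416; python3 - <<'E'
from h import *
o=[]
for n,b in(("top",(130,370,220,470)),("scene",(190,330,290,430))):
    d=cam(n); np.savez(f"{n}4.npz",**{k:d[k] for k in("pixels","depth","K","D","R","t")}); o.append(cv2.resize(d["pixels"][b[0]:b[2],b[1]:b[3]],(400,360 if n=="top" else 400),interpolation=cv2.INTER_CUBIC)[:360])
cv2.imwrite("pics/p4.png",np.hstack(o)[:,:,::-1])
E
```

```text
shift [-0.0007 -0.0005  0.1797] rows>= 1.4377326930720122
turn z 0.0003 rows>= 0.003377268978255188
j [ 0.53  0.59 -0.21  2.11  0.27  0.46  1.68] w 85.05848267275762 g 0.0
```

View pics/p4.png

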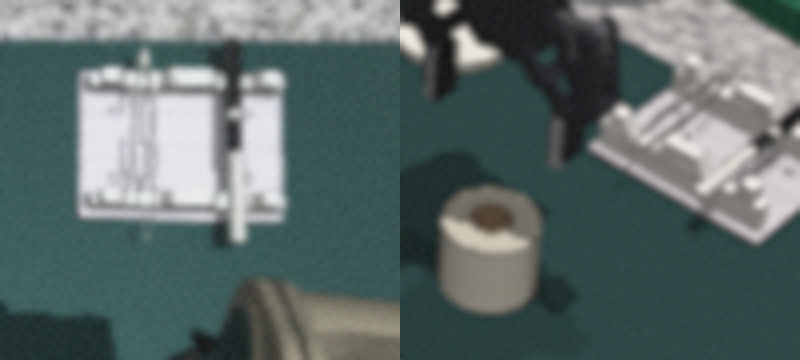

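Both instruments sit in their notches. The fingers are open above the film roll; I check the film's top centre in the second view, at px (352.5,244.5).

```bash
python3 - <<'E'
from h import *
d=dict(np.load("scene4.npz")); print(onplane(d,[(352.5,244.5)],50))
d0=dict(np.load("scene0.npz")); P=cloud(d0); c=d0["pixels"].astype(int)
k=(abs(P[...,0]-428)<50)&(abs(P[...,1]+200)<50)&(P[...,2]>44)&(P[...,2]<57)
w=P[k][:,:2].astype(np.float32); print(k.sum(),cv2.minEnclosingCircle(w),cv2.minAreaRect(w))
t=dict(np.load("top4.npz")); P=cloud(t)
for n,y in(("f",-209.5),("m",-269.5)):
    for x0,x1 in((540,570),(585,645),(665,700)):
        k=(abs(P[...,1]-y)<12)&(P[...,0]>x0)&(P[...,0]<x1)&(P[...,2]>22); q=P[k]
        print(n,x0,k.sum(),q[:,0].min() if k.any() else 0,q[:,0].max() if k.any() else 0,np.median(q,0).round(1))
E
```

```text
[[ 424.67647696 -203.03228242   50.        ]]
317 ((424.2405700683594, -206.1220245361328), 31.761993408203125) ((422.4068908691406, -204.80224609375), (62.2405891418457, 56.4475212097168), 39.377037048339844)
f 540 7 553.4275538381271 569.2993433669094 [ 562.2 -207.9   32.3]
f 585 48 585.2167412928903 644.569916971552 [ 615.8 -215.6   34.2]
f 665 13 665.0150242554267 677.469951225523 [ 670.8 -210.    36.3]
m 540 35 550.5062720513597 569.4948707089327 [ 560.9 -268.8   37.9]
m 585 87 586.8039259074956 644.0222272669765 [ 616.  -268.6   38.5]
m 665 37 665.4012752623264 686.1776658869168 [ 674.6 -268.3   38.2]
```

Emit:
jog_arm:
  steps:
    - [1, 0.002, -0.002, 0.06, 0, 0, 0]
    - [1, 0, 0, 0.06, 0, 0, 0]
    - [1, 0, 0, 0.06, 0, 0, 0]
    - [1, 0, 0, 0, 0, 0, 0]
    - [-1, 0, 0, 0, 0, 0, 0]
    - [-1, 0, 0, 0, 0, 0, 0]
    - [-1, 0, 0, 0, 0, 0, 0]
    - [-1, 0, 0, 0, 0, 0, 0]

```text
clock: 15.7
eef_pos: [426.4, -202.7, 191.1]
tool_rot: [-3.141, 0.003, -3.141]
force: [-0.9, 1.5, 7.8]
width: 58.9
gripper_force: 64.6
```

Emit:
jog_arm:
  steps:
    - [-1, 0, 0, -0.03, 0, 0, 0]
    - [-1, 0, 0, -0.05, 0, 0, 0]
    - [-1, 0, 0, -0.04, 0, 0, 0]
    - [-1, 0, 0, 0, 0, 0, 0]

```text
clock: 16.2
eef_pos: [426.1, -202.9, 251.6]
tool_rot: [-3.14, 0.004, 3.142]
force: [0.8, 0.7, -0.5]
width: 59.0
gripper_force: 64.5
```

```bash
python3 plan.py 607 186 250 3.1416
```

```text
shift [-0.3617  0.7778  0.0034] rows>= 6.862524432758611
turn z -0.0 rows>= 0.0001388694126286931
j [ 0.52  0.64 -0.19  2.13  0.31  0.39  1.65] w 58.97358387883508 g 64.48486089706421
```

Emit:
jog_arm:
  steps:
    - [-1, -0.0362, 0.0778, 0, 0, 0, 0]
    - [-1, -0.0362, 0.0778, 0, 0, 0, 0]
    - [-1, -0.0362, 0.0778, 0, 0, 0, 0]
    - [-1, -0.0362, 0.0778, 0, 0, 0, 0]
    - [-1, -0.0362, 0.0778, 0, 0, 0, 0]
    - [-1, -0.0362, 0.0778, 0, 0, 0, 0]
    - [-1, -0.0362, 0.0778, 0, 0, 0, 0]
    - [-1, -0.0362, 0.0778, 0, 0, 0, 0]
    - [-1, -0.0362, 0.0778, 0, 0, 0, 0]
    - [-1, -0.0362, 0.0778, 0, 0, 0, 0]

```text
clock: 17.45
eef_pos: [606.6, 187.7, 248.9]
tool_rot: [-3.141, -0.001, -3.141]
force: [0.3, 0.3, -0.7]
width: 58.6
gripper_force: 64.6
```

Emit:
jog_arm:
  steps:
    - [-1, 0, 0, 0, 0, 0, 0]
    - [-1, 0, 0, 0.04, 0, 0, 0]
    - [-1, 0, 0, 0.03, 0, 0, 0]
    - [-1, 0, 0, 0, 0, 0, 0]

```text
clock: 17.95
eef_pos: [605.4, 185.0, 212.3]
tool_rot: [-3.139, -0.005, 3.141]
force: [-0.9, -0.8, -1.6]
width: 58.3
gripper_force: 64.6
```

```bash
python3 plan.py 607 186 194.5 3.1416; python3 - <<'E'
from h import *
o=[]
for n,b in(("top",(125,190,225,290)),("scene",(120,220,220,320))):
    d=cam(n); o.append(cv2.resize(d["pixels"][b[0]:b[2],b[1]:b[3]],(400,400),interpolation=cv2.INTER_CUBIC))
cv2.imwrite("pics/p5.png",np.hstack(o)[:,:,::-1])
E
```

```text
shift [-0.0034  0.0021  0.0355] rows>= 0.28595552783592826
turn z -0.0005 rows>= 0.004951618500318218
j [-0.27  0.85 -0.12  1.7   0.16  0.61  1.09] w 58.32745379418202 g 64.63488221168518
```

View pics/p5.png

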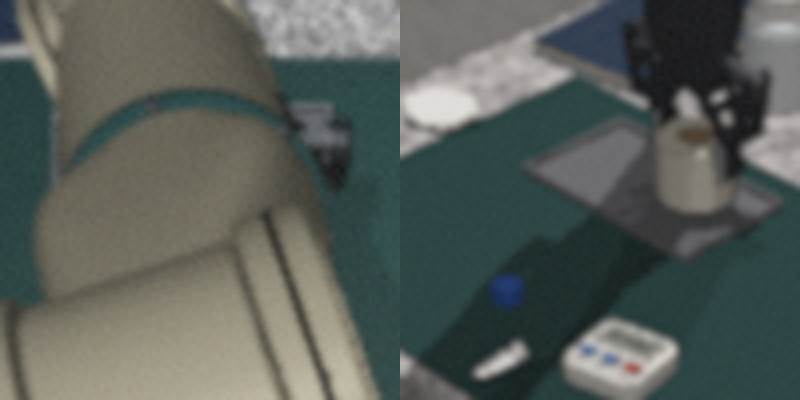

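The film roll hangs upright above the narrow bay, at crop (695,165). Lowering it.

Emit:
jog_arm:
  steps:
    - [-1, -0.002, 0.002, 0.02, 0, 0, 0]
    - [-1, 0, 0, 0.012, 0, 0, 0]
    - [-1, 0, 0, 0.003, 0, 0, 0]
    - [-1, 0, 0, 0, 0, 0, 0]
    - [-1, 0, 0, 0, 0, 0, 0]

```text
clock: 18.68
eef_pos: [607.6, 187.7, 197.4]
tool_rot: [3.141, 0.0, -3.141]
force: [-0.4, -0.1, -1.3]
width: 58.2
gripper_force: 64.6
```

Emit:
jog_arm:
  steps:
    - [-1, 0, 0, 0.004, 0, 0, 0]
    - [-1, 0, 0, 0.003, 0, 0, 0]
    - [-1, 0, 0, 0, 0, 0, 0]

```text
clock: 19.05
eef_pos: [607.5, 187.7, 194.1]
tool_rot: [3.142, 0.0, -3.141]
force: [-1.7, -0.1, 3.3]
width: 58.6
gripper_force: 65.1
```

Contact. I release and lift, then head for the tape.

Emit:
jog_arm:
  steps:
    - [1, 0, 0, 0, 0, 0, 0]
    - [1, 0, 0, 0, 0, 0, 0]
    - [1, 0, 0, 0, 0, 0, 0]
    - [1, 0, 0, -0.05, 0, 0, 0]
    - [1, 0, 0, -0.1, 0, 0, 0]
    - [1, 0, 0, -0.04, 0, 0, 0]
    - [1, 0, 0, 0, 0, 0, 0]

```text
clock: 19.92
eef_pos: [608.1, 187.8, 290.4]
tool_rot: [3.14, 0.004, -3.141]
force: [0.2, 0.1, -0.1]
width: 85.4
gripper_force: 0.0
```

```bash
python3 plan.py 427 -72 240 3.1416
```

```text
shift [ 0.3628 -0.5196  0.0988] rows>= 5.131369516860495
turn z 0.0002 rows>= 0.00228602865152867
j [-0.26  0.74 -0.14  1.66  0.14  0.75  1.11] w 85.40121214162284 g 0.0
```

Emit:
jog_arm:
  steps:
    - [1, 0.0454, -0.065, 0, 0, 0, 0]
    - [1, 0.0454, -0.065, 0, 0, 0, 0]
    - [1, 0.0454, -0.065, 0, 0, 0, 0]
    - [1, 0.0454, -0.065, 0.01, 0, 0, 0]
    - [1, 0.0454, -0.065, 0.02, 0, 0, 0]
    - [1, 0.0454, -0.065, 0.02, 0, 0, 0]
    - [1, 0.0454, -0.065, 0.02, 0, 0, 0]
    - [1, 0.0454, -0.065, 0.02, 0, 0, 0]
    - [1, 0, 0, 0, 0, 0, 0]
    - [1, 0, 0, 0, 0, 0, 0]

```text
clock: 21.18
eef_pos: [426.2, -72.1, 243.1]
tool_rot: [3.141, -0.0, -3.141]
force: [0.5, 0.3, 0.7]
width: 85.6
gripper_force: 0.0
```

```bash
python3 plan.py 427 -72 176 3.1416; python3 - <<'E'
from h import *
d0=dict(np.load("scene0.npz")); c=d0["pixels"].astype(int); P=cloud(d0)
m=(c[...,0]-c[...,2]>45)&(abs(P[...,0]-427)<60)&(abs(P[...,1]+72)<60)&(P[...,2]>16.5)
w=P[m][:,:2].astype(np.float32); print(m.sum(),cv2.minAreaRect(w),cv2.minEnclosingCircle(w))
m=(c[...,2]-c[...,0]>40)&(abs(P[...,0]-430)<40)&(abs(P[...,1]-204)<40); w=P[m]; print(m.sum(),w.mean(0))
o=[]
for n,b in(("top",(125,190,225,290)),("scene",(160,250,260,350))):
    d=cam(n); o.append(cv2.resize(d["pixels"][b[0]:b[2],b[1]:b[3]],(400,400),interpolation=cv2.INTER_CUBIC))
cv2.imwrite("pics/p6.png",np.hstack(o)[:,:,::-1])
E
```

```text
shift [-0.0016  0.0002  0.1342] rows>= 1.0737561697177274
turn z 0.0003 rows>= 0.0035051621965839445
j [ 0.19  0.63 -0.12  2.24  0.26  0.28  1.41] w 85.55512952063529 g 0.0
179 ((423.2834777832031, -75.53843688964844), (69.70855712890625, 65.94967651367188), 17.59111976623535) ((424.8691711425781, -74.31353759765625), 37.10340118408203)
68 [427.75216968 204.56452213   8.53030013]
```

View pics/p6.png

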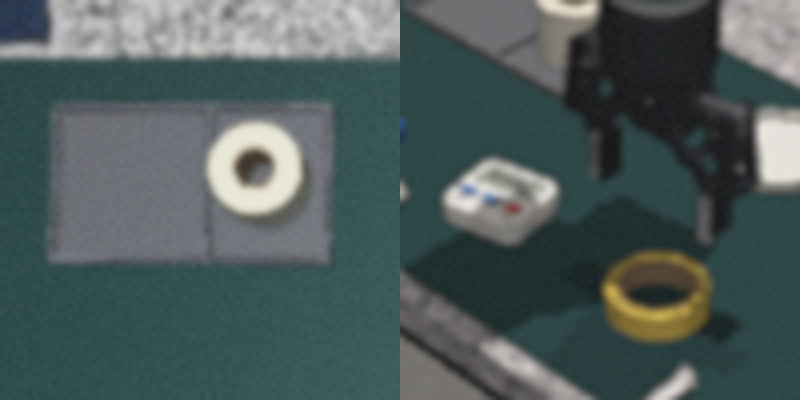

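The film roll stands in the narrow bay, at crop (255,170). The open fingers straddle the tape. Joint 6 is near its limit, so I descend partway and check.

Emit:
jog_arm:
  steps:
    - [1, 0, -0.002, 0.03, 0, 0, 0]
    - [1, 0, 0, 0.03, 0, 0, 0]
    - [1, 0, 0, 0, 0, 0, 0]

```text
clock: 21.65
eef_pos: [426.3, -72.7, 213.1]
tool_rot: [3.14, -0.001, -3.138]
force: [-0.4, -0.2, 0.1]
width: 85.3
gripper_force: 0.0
```

```bash
python3 plan.py 426 -73 174 3.1416
```

```text
shift [ 0.0005 -0.0007  0.0782] rows>= 0.6257159492076727
turn z 0.0017 rows>= 0.01798900952723346
j [ 0.23  0.7  -0.19  2.25  0.54  0.23  1.13] w 85.32239585160109 g 0.0
```

Emit:
jog_arm:
  steps:
    - [1, -0.02, 0, 0, 0, 0.03, 0]
    - [1, -0.02, 0, 0, 0, 0.03, 0]
    - [1, 0, 0, 0, 0, 0, 0]

```text
clock: 22.02
eef_pos: [447.4, -72.9, 213.5]
tool_rot: [3.14, -0.117, -3.141]
force: [0.3, -0.0, 0.1]
width: 85.3
gripper_force: 0.0
```

```bash
python3 plan.py 446 -73 174 3.1416
```

```text
shift [-0.0065 -0.0004  0.0788] rows>= 0.6328112207488487
turn z 0.0005 rows>= 0.005167240680011233
j [ 0.3   0.73 -0.3   2.14  0.48  0.45  1.19] w 85.29835025253776 g 0.0
```

Emit:
jog_arm:
  steps:
    - [1, -0.0033, 0, 0.04, 0, 0, 0]
    - [1, -0.0033, 0, 0.039, 0, 0, 0]
    - [1, 0, 0, 0, 0, 0, 0]
    - [1, 0, 0, 0, 0, 0, 0]

```text
clock: 22.52
eef_pos: [444.5, -73.2, 174.1]
tool_rot: [3.142, -0.119, -3.14]
force: [-0.6, -0.6, -0.2]
width: 85.3
gripper_force: 0.0
```

```bash
python3 plan.py 446 -73 174 3.1416; python3 - <<'E'
from h import *
d=cam("scene"); cv2.imwrite("pics/p7.png",cv2.resize(d["pixels"][190:270,260:360],None,fx=5,fy=5,interpolation=cv2.INTER_CUBIC)[:,:,::-1])
E
```

```text
shift [-0.003   0.0004 -0.0001] rows>= 0.024519477801651316
turn z 0.0006 rows>= 0.0061542010096941055
j [ 0.25  0.81 -0.23  2.15  0.53  0.36  1.14] w 85.32135595223086 g 0.0
```

View pics/p7.png

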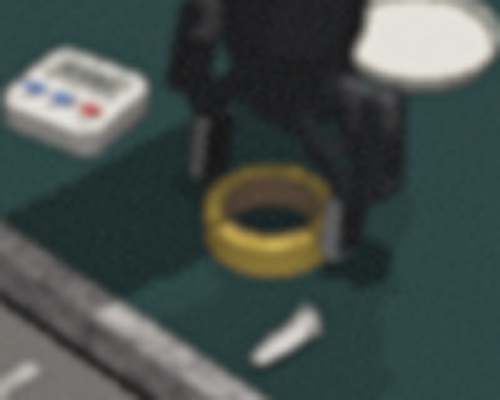

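The fingers straddle the tape, with tips at about (205,165) and (335,245) around its centre at (268,210). Closing and lifting.

Emit:
jog_arm:
  steps:
    - [-1, 0, 0, 0, 0, 0, 0]
    - [-1, 0, 0, 0, 0, 0, 0]
    - [-1, 0, 0, 0, 0, 0, 0]
    - [-1, 0, 0, 0, 0, 0, 0]

```text
clock: 23.08
eef_pos: [444.8, -73.4, 174.7]
tool_rot: [-3.141, -0.118, -3.141]
force: [-0.6, -1.2, 10.6]
width: 65.7
gripper_force: 63.6
```

Emit:
jog_arm:
  steps:
    - [-1, 0, 0, -0.03, 0, 0, 0]
    - [-1, 0, 0, -0.05, 0, 0, 0]
    - [-1, 0, 0, -0.06, 0, 0, 0]
    - [-1, 0, 0, 0, 0, 0, 0]

```text
clock: 23.58
eef_pos: [453.9, -73.7, 244.9]
tool_rot: [-3.141, -0.115, 3.142]
force: [0.3, -0.3, 0.7]
width: 65.3
gripper_force: 66.8
```

```bash
python3 plan.py 626.5 279 250 3.1416
```

```text
shift [-0.3417  0.7053 -0.05  ] rows>= 6.28290786033816
turn z -0.0 rows>= 0.0004841895226169532
j [ 0.33  0.68 -0.35  2.11  0.44  0.54  1.21] w 65.26176860920795 g 66.81636929512024
```

Emit:
jog_arm:
  steps:
    - [-1, 0, 0, -0.06, 0, 0, 0]
    - [-1, -0.0375, 0.0783, -0.005, 0, 0, 0]
    - [-1, -0.0375, 0.0783, -0.005, 0, 0, 0]
    - [-1, -0.0375, 0.0783, -0.005, 0, 0, 0]
    - [-1, -0.0375, 0.0783, -0.005, 0, 0, 0]
    - [-1, -0.0375, 0.0783, -0.005, 0, 0, 0]
    - [-1, -0.0375, 0.0783, -0.005, 0, 0, 0]
    - [-1, -0.0375, 0.0783, -0.005, 0, 0, 0]
    - [-1, -0.0375, 0.0783, -0.005, 0, 0, 0]
    - [-1, -0.0375, 0.0783, -0.005, 0, 0, 0]

```text
clock: 24.82
eef_pos: [626.7, 279.9, 273.6]
tool_rot: [-3.14, -0.121, -3.141]
force: [1.5, 0.1, -0.3]
width: 65.4
gripper_force: 66.9
```

Emit:
jog_arm:
  steps:
    - [-1, 0, 0, 0, 0, 0, 0]
    - [-1, 0, 0, 0, 0, 0, 0]

```text
clock: 25.08
eef_pos: [626.1, 278.2, 273.6]
tool_rot: [-3.139, -0.122, -3.141]
force: [0.4, -0.9, 0.4]
width: 65.8
gripper_force: 66.8
```

```bash
python3 plan.py 626.5 279 181 3.1416
```

```text
shift [-0.0234  0.002   0.1836] rows>= 1.4808799979779848
turn z 0.0003 rows>= 0.0028060217036058183
j [-0.24  0.88 -0.4   1.45  0.29  0.99  0.88] w 65.77704813122524 g 66.82745218276978
```

Emit:
jog_arm:
  steps:
    - [-1, -0.0078, 0.0007, 0.061, 0, 0, 0]
    - [-1, -0.0078, 0.0007, 0.061, 0, 0, 0]
    - [-1, -0.0078, 0, 0.061, 0, 0, 0]
    - [-1, 0, 0, 0.003, 0, 0, 0]
    - [-1, 0, 0, 0.002, 0, 0, 0]
    - [-1, 0, 0, 0, 0, 0, 0]

```text
clock: 25.82
eef_pos: [627.2, 279.5, 181.4]
tool_rot: [3.141, -0.119, -3.141]
force: [-0.4, -0.3, -0.1]
width: 65.6
gripper_force: 72.3
```

```bash
python3 plan.py 626.5 279 178 3.1416; python3 - <<'E'
from h import *
d=cam("scene"); cv2.imwrite("pics/p8.png",cv2.resize(d["pixels"][110:210,220:340],None,fx=5,fy=5,interpolation=cv2.INTER_CUBIC)[:,:,::-1])
E
```

```text
shift [ 0.0007 -0.0011  0.007 ] rows>= 0.05674576409961433
turn z 0.0001 rows>= 0.0013690495280998306
j [-0.25  1.   -0.36  1.47  0.34  0.84  0.86] w 65.58482106191225 g 72.27207899093628
```

View pics/p8.png

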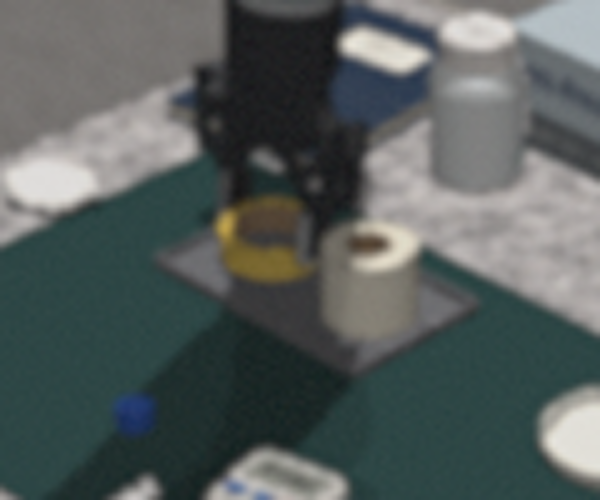

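The tape sits flat just above the square bay, at crop (268,240), and the film roll stands clear of the finger. Final lowering.

Emit:
jog_arm:
  steps:
    - [-1, 0, 0, 0.004, 0, 0, 0]
    - [-1, 0, 0, 0.003, 0, 0, 0]
    - [-1, 0, 0, 0, 0, 0, 0]
    - [-1, 0, 0, 0, 0, 0, 0]

```text
clock: 26.38
eef_pos: [626.7, 279.8, 177.6]
tool_rot: [3.142, -0.119, -3.141]
force: [-1.2, 0.1, 5.9]
width: 64.9
gripper_force: 73.0
```

Emit:
jog_arm:
  steps:
    - [0.8, 0, 0, 0, 0, 0, 0]
    - [0.8, 0, 0, 0, 0, 0, 0]
    - [0.8, 0, 0, 0, 0, 0, 0]
    - [0.8, 0, 0, -0.06, 0, 0, 0]
    - [0.8, 0, 0, -0.1, 0, 0, 0]
    - [0, 0, 0, 0, 0, -0.06, 0]
    - [0, 0, 0, 0, 0, 0, 0]

```text
clock: 27.25
eef_pos: [635.3, 280.1, 256.9]
tool_rot: [-3.141, -0.0, -3.14]
force: [-0.1, -1.2, -1.1]
width: 43.5
gripper_force: 0.0
```

```bash
python3 plan.py 429 204 230 3.1416; python3 plan.py 448 204 230 3.1416
```

```text
shift [ 0.4129 -0.1514  0.054 ] rows>= 3.5444415261276774
turn z 0.001 rows>= 0.010845884260990663
j [-0.27  0.88 -0.35  1.49  0.36  0.84  0.83] w 43.46927184965068 g 0.0
shift [ 0.3749 -0.1514  0.054 ] rows>= 3.2632194908173013
turn z 0.001 rows>= 0.010845884260990663
j [-0.27  0.88 -0.35  1.49  0.36  0.84  0.83] w 43.46927184965068 g 0.0
```

Emit:
jog_arm:
  steps:
    - [0, 0.0516, -0.0189, 0, 0, 0, 0]
    - [0, 0.0516, -0.0189, 0, 0, 0, 0]
    - [0, 0.0516, -0.0189, 0, 0, 0, 0]
    - [0, 0.0516, -0.0189, 0, 0, 0, 0]
    - [0, 0.0516, -0.0189, 0, 0, 0, 0]
    - [0, 0.0516, -0.0189, 0.018, 0, 0, 0]
    - [0, 0.0516, -0.0189, 0.018, 0, 0, 0]
    - [0, 0.0516, -0.0189, 0.036, 0, 0, 0]
    - [0, 0, 0, 0, 0, 0, 0]
    - [0, 0, 0, 0, 0, 0, 0]

```text
clock: 28.5
eef_pos: [430.6, 204.4, 219.9]
tool_rot: [3.141, -0.0, -3.141]
force: [0.5, -0.0, 0.0]
width: 42.5
gripper_force: 0.0
```

```bash
python3 plan.py 429 204 176 3.1416; python3 - <<'E'
from h import *
d=cam("scene"); a=cv2.resize(d["pixels"][140:220,210:310],None,fx=4,fy=4,interpolation=cv2.INTER_CUBIC)
t=cam("top"); b=cv2.resize(t["pixels"][140:220,190:290],None,fx=4,fy=4,interpolation=cv2.INTER_CUBIC)
cv2.imwrite("pics/p9.png",np.hstack([a,b])[:,:,::-1])
E
```

```text
shift [ 0.0032 -0.0009  0.0878] rows>= 0.7031903831541444
turn z 0.0002 rows>= 0.002110225510270165
j [-0.35  0.71 -0.23  2.13  0.46  0.34  0.61] w 42.49476923166765 g 0.0
```

View pics/p9.png

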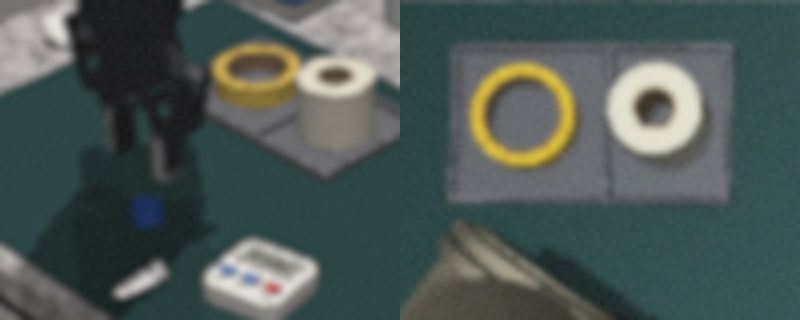

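Tape and film are in their bays, at crop (523,115) and (655,110). The fingers are above the cap. I tilt slightly for joint 6 margin and descend.

Emit:
jog_arm:
  steps:
    - [0, -0.026, 0, 0, 0, 0.04, 0]
    - [0, -0.003, 0, 0.03, 0, 0, 0]
    - [0, -0.003, 0, 0.03, 0, 0, 0]
    - [0, -0.002, 0, 0.024, 0, 0, 0]
    - [0, 0, 0, 0, 0, 0, 0]
    - [0, 0, 0, 0, 0, 0, 0]

```text
clock: 29.35
eef_pos: [443.1, 204.3, 178.0]
tool_rot: [-3.141, -0.08, -3.14]
force: [-0.5, 0.5, -0.2]
width: 42.7
gripper_force: 0.0
```

```bash
python3 plan.py 442.5 204 177 3.1416
```

```text
shift [ 0.001  -0.0006  0.002 ] rows>= 0.018528770326784332
turn z 0.0007 rows>= 0.007684600663875903
j [-0.29  0.82 -0.27  2.07  0.45  0.37  0.65] w 42.704352987269125 g 0.0
```

Emit:
jog_arm:
  steps:
    - [-1, 0, 0, 0, 0, 0, 0]
    - [-1, 0, 0, 0, 0, 0, 0]
    - [-1, 0, 0, 0, 0, 0, 0]
    - [-1, 0, 0, 0, 0, 0, 0]
    - [-1, 0, 0, -0.04, 0, 0, 0]
    - [-1, 0, 0, -0.08, 0, 0, 0]
    - [-1, 0, 0, 0, 0, 0, 0]

```text
clock: 30.22
eef_pos: [449.4, 204.4, 240.0]
tool_rot: [3.139, -0.075, -3.142]
force: [-0.4, -0.4, 0.6]
width: 18.5
gripper_force: 58.8
```

```bash
python3 plan.py 625.5 -18 240 3.1416
```

```text
shift [-0.3513 -0.4447 -0.0275] rows>= 4.539207112926697
turn z 0.0 rows>= 0.00017666399866059432
j [-0.23  0.71 -0.36  2.04  0.4   0.52  0.7 ] w 18.547024797315903 g 58.822456650887034
```

Emit:
jog_arm:
  steps:
    - [-1, -0.0502, -0.0635, -0.004, 0, 0, 0]
    - [-1, -0.0502, -0.0635, -0.004, 0, 0, 0]
    - [-1, -0.0502, -0.0635, -0.004, 0, 0, 0]
    - [-1, -0.0502, -0.0635, -0.004, 0, 0, 0]
    - [-1, -0.0502, -0.0635, -0.004, 0, 0, 0]
    - [-1, -0.0502, -0.0635, -0.004, 0, 0, 0]
    - [-1, -0.0502, -0.0635, -0.004, 0, 0, 0]
    - [-1, 0, 0, 0, 0, 0, 0]
    - [-1, 0, 0, 0, 0, 0, 0]

```text
clock: 31.35
eef_pos: [623.8, -17.7, 236.7]
tool_rot: [3.141, -0.082, -3.141]
force: [-0.1, -0.2, 0.0]
width: 18.7
gripper_force: 58.8
```

```bash
python3 plan.py 625.5 -18 184 3.1416; python3 - <<'E'
from h import *
d=cam("scene"); cv2.imwrite("pics/p10.png",cv2.resize(d["pixels"][140:220,290:400],None,fx=5,fy=5,interpolation=cv2.INTER_CUBIC)[:,:,::-1])
E
```

```text
shift [-0.012  -0.0006  0.1048] rows>= 0.8441809270323849
turn z 0.0004 rows>= 0.004260545656108963
j [ 0.23  0.85 -0.42  1.67  0.43  0.8   1.18] w 18.726121116137886 g 58.836811825676705
```

View pics/p10.png

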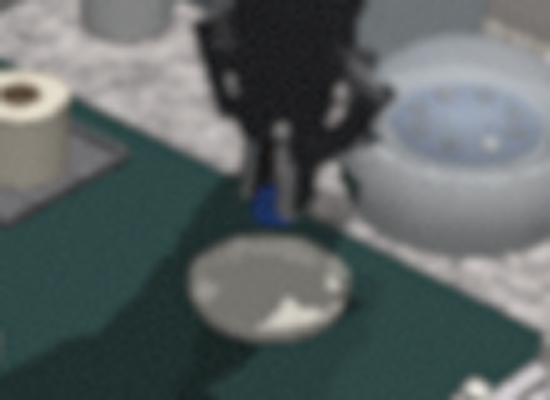

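The cap is held upright between the fingers, over the dish. Lowering it.

Emit:
jog_arm:
  steps:
    - [-1, -0.006, 0, 0.05, 0, 0, 0]
    - [-1, -0.006, 0, 0.05, 0, 0, 0]
    - [-1, 0, 0, 0.005, 0, 0, 0]
    - [-1, 0, 0, 0.003, 0, 0, 0]
    - [-1, 0, 0, 0, 0, 0, 0]
    - [-1, 0, 0, 0, 0, 0, 0]

```text
clock: 32.15
eef_pos: [626.5, -18.1, 184.2]
tool_rot: [3.142, -0.079, -3.141]
force: [0.2, -0.1, 0.1]
width: 18.5
gripper_force: 58.8
```

Emit:
jog_arm:
  steps:
    - [-1, 0, 0, 0.004, 0, 0, 0]
    - [-1, 0, 0, 0.003, 0, 0, 0]
    - [-1, 0, 0, 0, 0, 0, 0]

```text
clock: 32.52
eef_pos: [626.3, -18.1, 181.6]
tool_rot: [-3.141, -0.079, -3.141]
force: [-2.0, -0.0, 11.8]
width: 18.3
gripper_force: 60.2
```

Emit:
jog_arm:
  steps:
    - [-0.2, 0, 0, 0, 0, 0, 0]
    - [-0.2, 0, 0, 0, 0, 0, 0]
    - [-0.2, 0, 0, -0.03, 0, 0, 0]
    - [-0.2, 0, 0, -0.06, 0, 0, 0]
    - [-0.2, 0, 0, -0.1, 0, 0, 0]
    - [-0.2, 0.1, 0.0, -0.1, 0, -0.04, 0]
    - [-0.2, 0.1, 0, -0.05, 0, 0, 0]
    - [-0.2, 0.1, 0.0, -0.05, 0, 0, 0]
    - [-0.2, 0, 0, 0, 0, 0, 0]
    - [-0.2, 0, 0, 0, 0, 0, 0]

```text
clock: 33.78
eef_pos: [493.8, -18.3, 372.9]
tool_rot: [-3.141, 0.003, -3.141]
force: [0.6, -0.2, 0.5]
width: 34.2
gripper_force: 0.0
```

```bash
python3 - <<'E'
from meas import *
d=cam("top"); blobs(d,(196,144,480,268))
s=cam("scene"); P=cloud(s); c=s["pixels"].astype(int); m=(c[...,2]-c[...,0]>40)&(abs(P[...,0]-612)<50)&(abs(P[...,1]+18)<50)
print(m.sum(),np.median(P[m],0) if m.any() else 0)
a=cv2.resize(d["pixels"][130:275,160:490],None,fx=2.4,fy=2.4,interpolation=cv2.INTER_CUBIC); cv2.imwrite("pics/p11.png",a[:,:,::-1])
E
```

```text
[197.1 147.1] 14 z [0. 2. 2.] mean [671.5 349. ] rect [670.6 347.8] [19.4  8.1] 2.0 col [43. 69. 70.]
[237.  170.4] 2848 z [ 6. 27. 56.] mean [603.2 234.2] rect [605.9 235. ] [191.3 130.4] 88.0 col [109. 112. 113.]
[361.2 207.8] 14653 z [613. 701. 735.] mean [439.6 -27.6] rect [442.9 -29.2] [130.1 168.7] 0.0 col [128. 125. 109.]
[198.3 158.7] 18 z [2. 4. 5.] mean [639.1 343.9] rect [637.3 344.5] [12.3 20.6] 80.7 col [44.5 70.5 72. ]
[272.3 259.2] 86 z [10. 15. 18.] mean [370.8 139.2] rect [370.1 138.7] [38.9 13. ] 0.7 col [139. 146. 146.]
32 [605.65504398 -22.53661971  15.81527694]
```

View pics/p11.png

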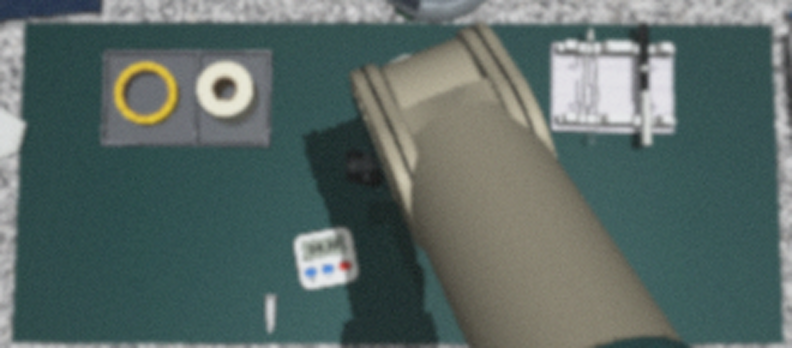

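The top view shows everything placed, with the timer unmoved at (325,258). One numeric check before handing in.

```bash
python3 - <<'E'
from h import *
d=cam("top"); im=d["pixels"].astype(int); P=cloud(d)
def rep(n,q,z):
    w=onplane(d,np.argwhere(q)[:,::-1],z)[:,:2].astype(np.float32); r=cv2.minAreaRect(w); print(n,q.sum(),np.round(r[0],1),np.round(r[1],1),round(r[2],1),"z",np.percentile(P[q][:,2],[10,50,90]).round(0))
def box(x,y,r): return (abs(P[...,0]-x)<r)&(abs(P[...,1]-y)<r)
rep("tape-(607,278)",box(607,278,48)&(im[...,0]-im[...,2]>30),22)
rep("film-(607,186)",box(607,186,48)&(im[...,0]>150)&(P[...,2]>40),53)
rep("timer",box(428.5,79,48)&(im.sum(2)>450),19)
b=cv2.medianBlur(d["pixels"],1)
for n,y in(("forceps",-209.5),("marker",-269.5)):
    for x in(575,617,660):
        k=(abs(P[...,0]-x)<20)&(abs(P[...,1]-y)<14)&(P[...,2]>25); print(n,x,np.median(P[k],0).round(1))
s=cam("scene"); P2=cloud(s); c=s["pixels"].astype(int); m=(c[...,2]-c[...,0]>40)&(abs(P2[...,0]-612)<50)&(abs(P2[...,1]+18)<50); w=P2[m]; print("cap",w.min(0),w.max(0))
cv2.imwrite("pics/p12.png",cv2.resize(s["pixels"][150:250,310:450],None,fx=5,fy=5,interpolation=cv2.INTER_CUBIC)[:,:,::-1])
E
```

```text
tape-(607,278) 363 [610.4 279.1] [69.9 72. ] 0.1 z [ 3. 21. 25.]
film-(607,186) 354 [607.3 188.1] [57.8 56.7] 0.9 z [50. 54. 56.]
timer 364 [426.9  85.1] [59.4 50.8] 10.4 z [15. 18. 20.]
forceps 575 [ 579.5 -211.    30.5]
forceps 617 [ 616.6 -216.1   33.4]
forceps 660 [ 659.4 -210.3   31.9]
marker 575 [ 577.3 -268.9   36.2]
marker 617 [ 616.9 -268.6   38.7]
marker 660 [ 659.4 -268.3   37.8]
cap [600.31406241 -32.20849332   8.23205087] [623.25240964 -13.60627414  19.23397963]
```

View pics/p12.png

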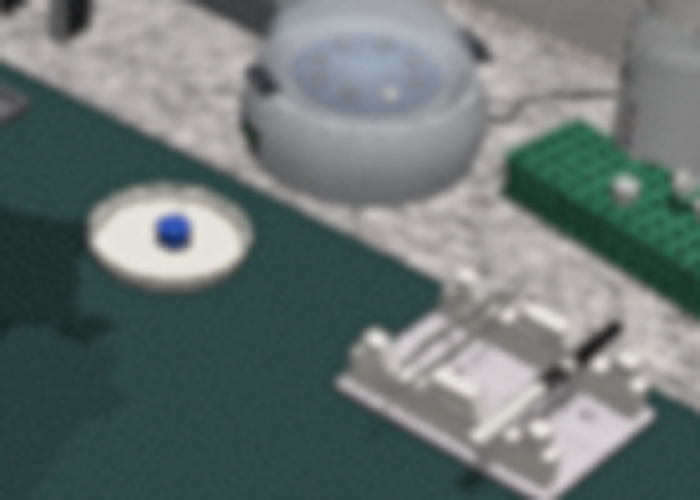

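The cap stands upright in the middle of the dish at (172,231). The forceps and marker lie level in separate notch pairs. All measurements are within tolerance, so I'm handing in.

```bash
python3 -c "
from cell import *
print(finish_job())"
```

```text
the job is handed in; nothing more can be done
None
```

The job is handed in: by the last camera check everything is in place and within tolerance and the timer is untouched, about 34 s in; the hand-in returned no verdict.

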